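# Close and lock the analyser's access panel

### The arm

A 6-joint arm with a two-finger parallel gripper is mounted at the origin on the work surface. World frame = base frame: x ahead of the robot, y to its left, z up, the work surface at z = 0. Lengths are in m, angles in rad, forces in N, time in s.
With the tool pointing down it reaches from about 0.25 to 0.8 m from the base axis. Payload 8.5 kg.
Tool frame: the origin (TCP) lies on the centre line of the jaws, within the pads' length; the fingertips stand 19 mm ahead of it and the grasp point (between the pads) is the TCP; y points along the fingers, z is the direction in which the jaws open and shut, and the axes are right-handed (so a half turn about y gives the same grasp; the last joint's range is limited). The gripper opens to 85 mm and grips with 20 to 120 N. Pads are 22 mm wide; open, the fingers measure 114 mm over their backs; the gripper's body (76 mm by 85 mm) begins 54 mm behind the grasp point. The pads swing forward as they close: fully open they stand 13 mm farther back than shut.
Start: joints at [1.32, 0.238, -0.013, 1.319, 0, 1.571], TCP at [0.13, 0.509, 0.21] pointing down, gripper open.
Joint ranges: [-2.66, 2.66], [-1.03, 1.9], [-1.14, 1.46], [-1.82, 2.27], [-1.45, 1.34], [-3.14, 3.14]. Speed limits (rad/s): [2.22, 2.22, 2.79, 3.14, 3.14, 3.14].

### API

Orientations are given as a unit quaternion [w, x, y, z].
In Python, from cell import * gives the robot as it stands.
- The arm moves only by the shell command python3 -m crank 'ROWS'. ROWS is text: rows parted by semicolons, each of 7 numbers parted by spaces: the shift along the tool's x, y, z each as a share of 100 mm, from -1 to 1, then the turn, a rotation vector about the tool's x, y, z each as a share of pi rad, from -1 to 1, then the closure, from 0 (fully open) to 1 (shut). A call has 1 to 8 rows; each row shifts and turns the pose as measured when the row begins, along the tool's axes as they then stand; what a row does not reach is not made up. A row lasts 1/12 s, in which the tool goes at most 41.7 mm and 7.16 degrees, less where a joint would pass 70% of its speed; a pose out of reach is approached as far as the arm can. A call with a number of a shift or a turn outside -1 to 1 is refused whole. A call with a gripper value outside its range is refused whole. The fingers move at their own pace and stop on an object; the grip force is fixed at half the most. Time passes only in rows, so rows that do not move let the fingers close. It gives the time, the measured TCP pose, the force and the opening at its end, in the units of the state.
- get_state(): the state, without advancing time (a new reading comes with each control period).
- read_camera(name): name is "scene" or "top"; returns a dict with "pixels" (400x640x3 uint8, red, green, blue), "fov_y" (degrees; the focal length in pixels is half the picture's height over the tangent of half this angle, whatever the lens; pixels are square), "cx", "cy" (the principal point, pixels), "D" ([k1, k2, p1, p2, k3] as OpenCV has them; the pictures are not rectified), "rvec" (rotation vector, rad) and "tvec" (3), from world to camera coordinates, as OpenCV has them. Camera axes: x right, y down, z forward; pixel columns grow to the right and rows downward; lengths in m; the calibration is good to about 2 mm. A picture is of the moment at which its call begins. There is no depth.
- sign_off(): hands the job in, once; it reports no verdict.
The state is a dict: "time_s": time; "qpos": joint angles; "joint_vel": joint speeds; "joint_efforts": joint torques, N m; "ee_pos": TCP position; "ee_rot": TCP orientation; "wrist_force": force on the tool from outside, world axes, zero at the start; "ft_torque": the same for the moment, N m; "opening": finger opening in m.
Only numpy, scipy, OpenCV 4.12 (cv2) and the standard library are available. Lean on these libraries where they do the work, as an engineer would, in place of code of your own. Each camera call takes 0.05 s, during which the arm holds its last target. There are 200 camera calls.

### The job

The access panel on top of the low bench analyser has been left ajar. Press it down with your fingertips until it lies flat, then set a fingertip in the slot of its big quarter-turn fastener and turn it clockwise until it stops and the panel is locked. Grip and lift nothing, never raise the panel further, leave the bottle, beaker and tip box alone, and finish clear of everything.

Things in the scene. Friction and masses are not known exactly. Their poses are not given: they have to be found in the camera images.
- analyser: Low white bench instrument, fixed to the bench: a box 280 (its x) x 300 (its y) x 85 mm high, navy stripe on its front. Origin: centre of its underside, on the bench; x points from its front (robot side) to its back, z up; yaw up to 17 degrees either way. Its flat top, 85 mm up, has a 160 x 200 mm opening, covered by the panel.
- panel (a joint): Opening angle of the grey access panel (rad): 0 = shut, flat on the analyser's top; starts at 0.25 to 0.55. A flat plate 180 mm (hinge to free edge) x 220 x 8 mm thick, hinged along the analyser's y at its back edge; the free edge, nearest the robot, swings up. The stiff hinge stays where it is left; about 3 to 6 N down near the free edge closes it, and it stays shut.
- panel_hinge (a point): Middle of the panel's hinge line, at the level of the panel's underside: 100 mm along the analyser's +x from its centre and 85 mm above the bench. Its axes turn with the panel; with the panel shut, they are the analyser's axes.
- panel_push (a point): Bare spot on the top face of the panel suited to pressing it shut: 130 mm from the hinge line towards the free edge, 80 mm to the analyser's +y side of the middle. It moves with the panel; with the panel shut it is 93 mm above the bench. The mirror spot on the -y side is as good.
- cam (a joint): Turn of the quarter-turn fastener (rad), growing clockwise seen from above: 0 = unlocked, slot fore and aft (along the analyser's x); pi/2 = locked, at its stop, slot along the analyser's y, in line with the two small dark marks on the panel. Starts at 0 to 0.3. Needs about 0.15 N m (5 N at 30 mm from the axis); stays where it is left.
- slot: Slot of the fastener: a straight metal-lined channel through the axis, 34 mm clear width, 78 mm long, open at both ends; walls 16 mm high. Origin: on the axis, on the slot's floor (97 mm above the bench with the panel shut). x runs along the slot, y across, z up the axis; turns with the fastener, tilts with the panel. Shut fingertips in it 30 mm off the axis, moved round the axis, turn it.
- disc: Black body of the fastener, too wide to grasp: a round disc 92 mm in diameter, its top 22 mm above the panel (115 mm above the bench with the panel shut), cut through by the slot, whose walls belong to the slot. Origin: on the axis at the panel's top face, 4 mm below the slot's floor; axes as the slot's. The axis is square to the panel, 105 mm from the hinge line, midway along the panel's width.
- bottle: White plastic bottle, 56 mm across, 125 mm high, on the bench beside the analyser; origin at the centre of its underside. Not to be touched.
- beaker: Open glass beaker, 68 mm across, 85 mm high, on the bench beside the analyser; origin at the centre of its underside. Not to be touched.
- tipbox: Clear tip box with a grey lid, 87 x 62 x 62 mm high, on the bench beside the analyser; origin at the centre of its underside. Not to be touched.

How it is judged:
By the outcome, as a careful person would: the job done as asked, in the order asked, and still so for the second after the job is handed in, with the robot touching nothing.
It also fails if it takes over 43 s, if anything falls off the work surface, if the arm or the gripper's body presses on something with over 40 N, if the wrist force passes 120 N, or if a joint passes its speed limit or range.

## Working session

There is one attempt and no reset: what is moved stays moved. The work goes in short steps, Python scripts to look and compute and a shell command to move; the robot and the scene stay as the last step left them, time stands still between calls to the robot, and variables do not carry over. Pictures are saved under pics/ and viewed, about 8 in all and at most 12, crops included, and the job is handed in when it is done.

```bash
mkdir -p pics
python3 - <<'E'
from cell import *
import cv2,numpy as np
print(get_state())
for n in("scene","top"):
    r=read_camera(n); np.savez(f"{n}0.npz",**r); cv2.imwrite(f"pics/{n}0.png",r["pixels"][:,:,::-1])
    R=cv2.Rodrigues(np.array(r["rvec"]))[0]; print(n,r["fov_y"],r["D"],-R.T@np.array(r["tvec"]))
E
```

```text
{'time_s': 0.0, 'qpos': array([ 1.31998855e+00,  2.38785311e-01, -1.42140204e-02,  1.31922102e+00,
        1.32521964e-05,  1.57080967e+00]), 'joint_vel': array([-1.34812817e-04,  5.63544106e-04, -2.50890257e-04,  8.53364952e-05,
        6.24892396e-04,  1.20099125e-04]), 'joint_efforts': array([-1.74331376e-04, -5.38774395e+01,  3.46439445e+01,  1.83673500e-02,
        4.81650363e-05,  3.55082662e-06]), 'ee_pos': array([0.13018602, 0.50815462, 0.20979094]), 'ee_rot': array([-0.70105434,  0.70205219, -0.08851399,  0.08837875]), 'wrist_force': array([0.26039751, 1.51260846, 0.88221332]), 'ft_torque': array([-0.0072353 ,  0.00011423,  0.02542027]), 'opening': 0.08536937671027364}
scene 47.492268924287025 [-0.09227699  0.          0.          0.          0.        ] [1.44207913 0.05062495 0.64383743]
top 51.97206525590328 [-0.04299978  0.          0.          0.          0.        ] [0.41781289 0.00256797 1.12460707]
```

View pics/scene0.png

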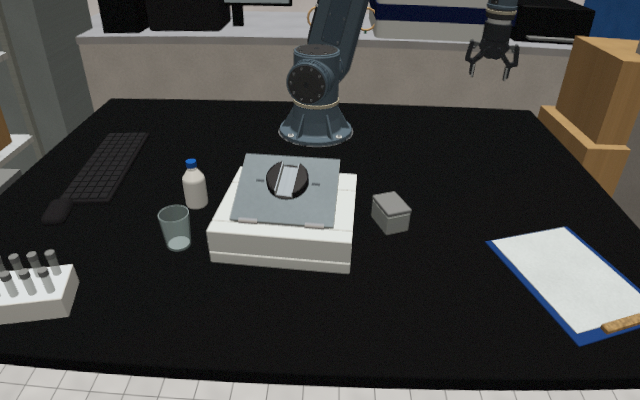

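View pics/top0.png

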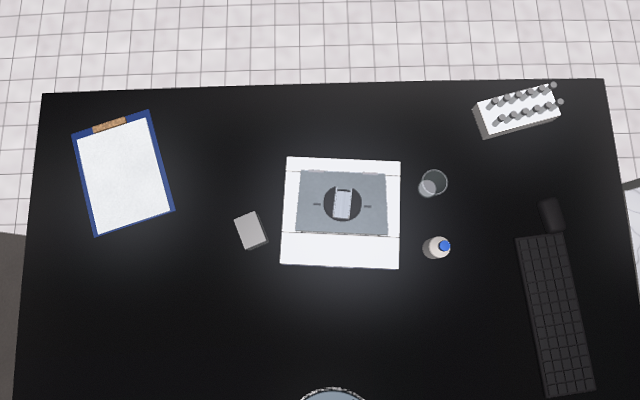

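Top view: analyser top corners are about (287,157), (401,161), (399,269) and (280,264). The panel's free edge is near row 235, and the fastener is at (342,204). The tip box is at the left (250,230); the beaker and bottle are at the right (432,183) and (437,247).

```bash
cat > h.py <<'E'
import cv2,numpy as np
def load(n,k=0):
    return dict(np.load(f"{n}{k}.npz"))
def K(r):
    h,w=r["pixels"].shape[:2]; f=h/2/np.tan(np.radians(float(r["fov_y"]))/2)
    return np.array([[f,0,float(r["cx"])],[0,f,float(r["cy"])],[0,0,1]])
def ray(r,uv):
    p=cv2.undistortPoints(np.array(uv,float).reshape(-1,1,2),K(r),np.array(r["D"]))[:,0]
    R=cv2.Rodrigues(np.array(r["rvec"]))[0]; c=-R.T@np.array(r["tvec"]).ravel()
    return c,np.c_[p,np.ones(len(p))]@R
def onz(r,uv,z):
    c,d=ray(r,uv); return c+d*((z-c[2])/d[:,2])[:,None]
def proj(r,P):
    return cv2.projectPoints(np.array(P,float).reshape(-1,1,3),np.array(r["rvec"]),np.array(r["tvec"]),K(r),np.array(r["D"]))[0][:,0]
E
python3 - <<'E'
from h import *
t=load("top"); px=t["pixels"]
hsv=cv2.cvtColor(px,cv2.COLOR_RGB2HSV)
m=((hsv[...,2]>205)&(hsv[...,1]<30)).astype(np.uint8)
m[:, :270]=0;m[:,410:]=0;m[:145]=0;m[280:]=0
pts=np.argwhere(m)[:,::-1]
hull=cv2.convexHull(pts.astype(np.int32)).reshape(-1,2)
# panel: grey mask -> quadrilateral
print("white n",len(pts))
W=onz(t,hull,.085)[:,:2].astype(np.float32)
c,s,a=cv2.minAreaRect(W); print("rect",c,s,a)
g=((hsv[...,2]>80)&(hsv[...,2]<190)).astype(np.uint8); g[:, :287]=0;g[:,398:]=0;g[:160]=0;g[245:]=0
n,l,st,ce=cv2.connectedComponentsWithStats(g); k=1+np.argmax(st[1:,4]); h2=cv2.convexHull(np.argwhere(l==k)[:,::-1].astype(np.int32))
q=cv2.approxPolyDP(h2,6,True).reshape(-1,2); print("panel px",q.tolist(),st[k])
big=cv2.resize(px[150:280,270:460],None,fx=4,fy=4,interpolation=cv2.INTER_CUBIC)
s=load("scene")["pixels"][145:275,150:340]
cv2.imwrite("pics/crop0.png",np.vstack([big[:300],cv2.resize(s,None,fx=4,fy=4)[:300]])[:,:,::-1])
# objects on bench
for nm,uv,z in (("bottlecap",(444,246),.125),("bottlebase",(433,247),0),("beakerrim",(434,182),.085),("tip",(250,229),.062)): print(nm,onz(t,[uv],z))
E
```

```text
white n 7192
rect (0.5745092630386353, -0.039724260568618774) (0.29781708121299744, 0.2795221507549286) 85.80110931396484
panel px [[388, 236], [293, 232], [298, 171], [384, 174]] [ 293  170   96   67 4670]
bottlecap [[ 0.47610729 -0.28532842  0.125     ]]
bottlebase [[ 0.48156315 -0.29090246  0.        ]]
beakerrim [[ 0.64460901 -0.283709    0.085     ]]
tip [[0.53744777 0.19807593 0.062     ]]
```

View pics/crop0.png

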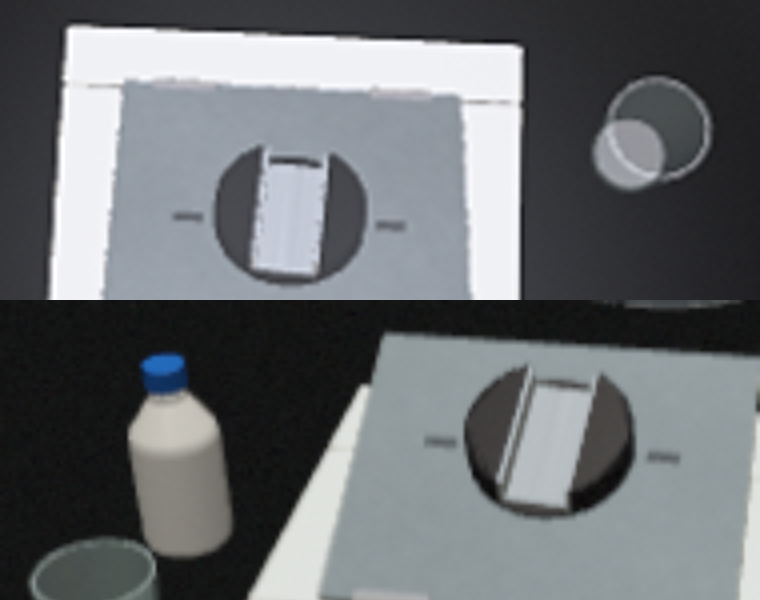

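```bash
cat >> h.py <<'E'
C=np.array([.5745,-.0397]); YAW=np.radians(-4.2)
def a2w(x,y,z): # analyser -> world
    c,s=np.cos(YAW),np.sin(YAW); return np.array([C[0]+c*x-s*y,C[1]+s*x+c*y,z])
from scipy.spatial.transform import Rotation as Ro
def plan(st,tip,yaw):
    """tip target (world), yaw of tool z axis, tool y straight down -> total shift (units of 100mm) & rotvec/pi in tool axes"""
    w,x,y,z=st["ee_rot"]; R=Ro.from_quat([x,y,z,w]).as_matrix()
    zt=np.array([np.cos(yaw),np.sin(yaw),0]); yt=np.array([0,0,-1.]); T=np.c_[np.cross(yt,zt),yt,zt]
    p=np.array(tip)+[0,0,.019]
    return np.round((R.T@(p-st["ee_pos"]))*10,3), np.round(Ro.from_matrix(R.T@T).as_rotvec()/np.pi,4), np.round(R,3)
E
python3 - <<'E'
from h import *; from cell import get_state
t=load("top"); s=load("scene")
for th in np.arange(.2,.6,.05):
    P=[a2w(.1-.18*np.cos(th)-.008*np.sin(th),sy*.11,.085+.18*np.sin(th)+.008*np.cos(th)) for sy in(1,-1)]
    print(round(th,2),proj(t,P).round(1).tolist(),proj(s,P).round(1).tolist())
print("analyser corners",proj(t,[a2w(x,y,.085) for x,y in((.14,.15),(.14,-.15),(-.14,-.15),(-.14,.15))]).round(0).tolist(),proj(s,[a2w(.14,y,.085) for y in(.15,-.15)]).round(0).tolist())
st=get_state()
tgt=a2w(-.03,.08,.25);print(tgt)
for y in (YAW,YAW+np.pi): print(plan(st,tgt,y))
E
```

```text
0.2 [[295.2, 238.2], [385.9, 242.4]] [[339.2, 168.2], [247.3, 162.2]]
0.25 [[295.0, 237.2], [386.4, 241.4]] [[339.3, 165.3], [246.9, 159.3]]
0.3 [[294.8, 236.0], [386.9, 240.3]] [[339.4, 162.5], [246.5, 156.5]]
0.35 [[294.6, 234.6], [387.5, 239.0]] [[339.4, 159.8], [246.0, 153.8]]
0.4 [[294.4, 233.1], [388.0, 237.4]] [[339.5, 157.2], [245.5, 151.2]]
0.45 [[294.2, 231.3], [388.6, 235.7]] [[339.5, 154.7], [244.9, 148.8]]
0.5 [[294.0, 229.3], [389.1, 233.7]] [[339.6, 152.4], [244.2, 146.5]]
0.55 [[293.9, 227.2], [389.6, 231.6]] [[339.6, 150.2], [243.6, 144.3]]
analyser corners [[286.0, 156.0], [400.0, 161.0], [399.0, 269.0], [279.0, 264.0]] [[351.0, 241.0], [205.0, 230.0]]
[0.55043962 0.0422823  0.25      ]
(array([ 5.227, -0.587, -3.471]), array([4.000e-04, 4.435e-01, 3.000e-04]), array([[ 0.969, -0.   ,  0.248],
       [-0.248, -0.001,  0.969],
       [-0.   , -1.   , -0.001]]))
(array([ 5.227, -0.587, -3.471]), array([ 3.000e-04, -5.565e-01, -4.000e-04]), array([[ 0.969, -0.   ,  0.248],
       [-0.248, -0.001,  0.969],
       [-0.   , -1.   , -0.001]]))
```

The panel angle is about 0.4 rad, and the model reprojects within 1 px. I'll raise the tool, shut the fingers and rotate.

```bash
python3 -m crank '0 -0.15 0 0 0.039 0 1; 0 -0.15 0 0 0.039 0 1; 0 -0.15 0 0 0.039 0 1; 0 -0.15 0 0 0.039 0 1; 0 0 0 0 0.039 0 1; 0 0 0 0 0.039 0 1; 0 0 0 0 0.039 0 1; 0 0 0 0 0.039 0 1'; python3 -m crank '0 0 0 0 0.039 0 1; 0 0 0 0 0.039 0 1; 0 0 0 0 0.039 0 1; 0 0 0 0 0 0 1'
python3 - <<'E'
from h import *; from cell import get_state
st=get_state(); print(st["qpos"]); print(plan(st,a2w(-.03,.08,.25),YAW))
E
```

```text
time_s: 0.77
ee_pos: [0.1297, 0.5064, 0.2696]
ee_rot: [-0.571, 0.576, -0.413, 0.415]
wrist_force: [0.1, -0.6, 0.2]
opening: -0.0001
time_s: 1.1
ee_pos: [0.1296, 0.5057, 0.2683]
ee_rot: [-0.481, 0.488, -0.513, 0.517]
wrist_force: [0.2, -0.4, 0.0]
opening: 0.0003
[ 1.32001409e+00  2.30539556e-01  1.23300024e-01  1.47501340e+00
 -3.45942494e-05  2.95076527e+00]
(array([4.374, 0.033, 4.479]), array([0.0007, 0.0042, 0.0036]), array([[-0.06 , -0.003,  0.998],
       [-0.998, -0.011, -0.06 ],
       [ 0.011, -1.   , -0.002]]))
```

```bash
R='.'; python3 -m crank '.28 0 .28 0 0 0 1; .28 0 .28 0 0 0 1; .28 0 .28 0 0 0 1; .28 0 .28 0 0 0 1; .28 0 .28 0 0 0 1; .28 0 .28 0 0 0 1; .28 0 .28 0 0 0 1; .28 0 .28 0 0 0 1'; python3 -m crank '.28 0 .28 0 0 0 1; .28 0 .28 0 0 0 1; .28 0 .28 0 0 0 1; .28 0 .28 0 0 0 1; .28 0 .28 0 0 0 1; .28 0 .28 0 0 0 1; .2 0 .28 0 0 0 1; 0 0 0 0 0 0 1'
python3 - <<'E'
from h import *; from cell import get_state
st=get_state(); print(st["qpos"]); print(plan(st,a2w(-.03,.08,.19),YAW))
E
```

```text
time_s: 1.77
ee_pos: [0.346, 0.2678, 0.2669]
ee_rot: [-0.493, 0.502, -0.501, 0.505]
wrist_force: [1.0, 0.2, 0.1]
opening: -0.0001
time_s: 2.43
ee_pos: [0.553, 0.0626, 0.267]
ee_rot: [-0.501, 0.51, -0.492, 0.497]
wrist_force: [-1.6, -0.3, -0.5]
opening: 0.0
[ 0.1205071   0.28817251  0.19890136  1.4880456  -0.01329795  1.66992894]
(array([ 0.194,  0.583, -0.027]), array([0.0014, 0.0302, 0.0045]), array([[ 0.021, -0.005,  1.   ],
       [-1.   , -0.014,  0.021],
       [ 0.014, -1.   , -0.005]]))
```

```bash
python3 -m crank '.1 .2 -.02 .001 .03 .004 1; .1 .25 0 0 0 0 1; 0 .25 0 0 0 0 1; 0 .1 0 0 0 0 1; 0 .1 0 0 0 0 1; 0 .08 0 0 0 0 1; 0 .08 0 0 0 0 1; 0 .08 0 0 0 0 1'; python3 -m crank '0 .08 0 0 0 0 1; 0 .08 0 0 0 0 1; 0 .08 0 0 0 0 1; 0 .08 0 0 0 0 1'
python3 - <<'E'
from h import *; from cell import get_state
st=get_state(); print(st["wrist_force"]); print(plan(st,a2w(-.03,.08,.093),YAW))
E
```

```text
time_s: 3.1
ee_pos: [0.5516, 0.0386, 0.1467]
ee_rot: [0.486, -0.487, 0.513, -0.513]
wrist_force: [0.1, -0.5, 0.3]
opening: 0.0001
time_s: 3.43
ee_pos: [0.5522, 0.0392, 0.1132]
ee_rot: [-0.487, 0.488, -0.512, 0.512]
wrist_force: [-2.7, 0.5, 3.5]
opening: 0.0004
[-2.7040977   0.45371381  3.46598385]
(array([-0.03 ,  0.012, -0.019]), array([0.    , 0.0077, 0.0001]), array([[-0.049, -0.   ,  0.999],
       [-0.999, -0.   , -0.049],
       [ 0.   , -1.   , -0.   ]]))
```

```bash
python3 -m crank '0 .04 0 0 0 0 1; 0 .04 0 0 0 0 1';python3 -m crank '0 .04 0 0 0 0 1; 0 .04 0 0 0 0 1; 0 0 0 0 0 0 1'
```

```text
time_s: 3.6
ee_pos: [0.5517, 0.0394, 0.1039]
ee_rot: [0.487, -0.488, 0.512, -0.512]
wrist_force: [-1.8, 0.7, 4.0]
opening: 0.0
time_s: 3.85
ee_pos: [0.5514, 0.0394, 0.0946]
ee_rot: [0.487, -0.488, 0.512, -0.512]
wrist_force: [-0.3, 0.1, 0.3]
opening: -0.0
```

Run:
```python
from h import *; from cell import *
for n in("scene","top"):
    r=read_camera(n); np.savez(f"{n}1.npz",**r)
a=load("scene",1)["pixels"][80:280,160:400]; b=load("top",1)["pixels"][140:290,260:420]
f=lambda i:cv2.resize(i,(800,int(800*i.shape[0]/i.shape[1])))[:,:,::-1]
v=np.hstack([cv2.resize(a,(480,400)),cv2.resize(b,(320,300))[:,:] if 0 else cv2.resize(b,(320,400))])[:,:,::-1]
cv2.imwrite("pics/p1.png",v); print(get_state()["ee_pos"],get_state()["wrist_force"])
```

```text
[0.55167998 0.03935992 0.09506134] [ 0.87672093 -0.44559794  0.65105586]
```

View pics/p1.png

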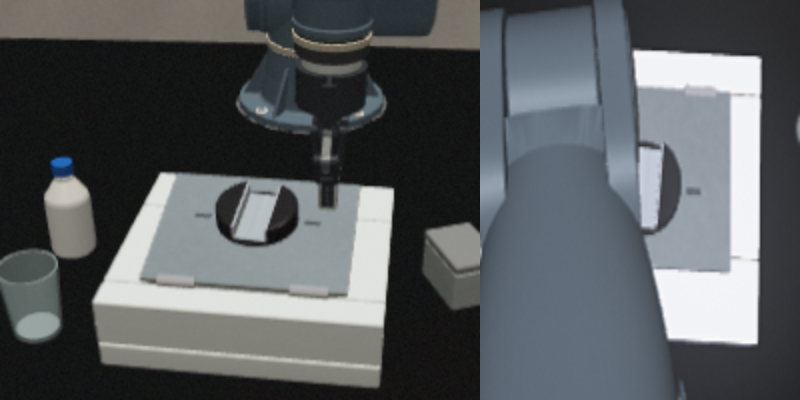

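```bash
python3 -m crank '0 .04 0 0 0 0 1; 0 0 0 0 0 0 1'
python3 - <<'E'
from h import *
s=load("scene",1);t=load("top",1)
for th in (0,.05,.1,.15):
    P=[a2w(.1-.18*np.cos(th)-.008*np.sin(th),sy*.11,.085+.18*np.sin(th)+.008*np.cos(th)) for sy in(1,-1)]
    print(th,proj(s,P).round(1).tolist(),proj(t,P).round(1).tolist())
print(proj(s,[(.5517,.0394,z) for z in (.076,.086,.095)]).round(1).tolist())
E
```

```text
time_s: 4.12
ee_pos: [0.5522, 0.0394, 0.0912]
ee_rot: [-0.488, 0.488, -0.512, 0.512]
wrist_force: [-1.3, -0.1, -0.3]
opening: -0.0
0 [[338.6, 180.9], [248.5, 174.7]] [[296.2, 240.2], [383.8, 244.3]]
0.05 [[338.8, 177.6], [248.3, 171.5]] [[295.9, 240.0], [384.3, 244.1]]
0.1 [[338.9, 174.4], [248.0, 168.3]] [[295.7, 239.6], [384.8, 243.7]]
0.15 [[339.1, 171.3], [247.7, 165.2]] [[295.4, 239.0], [385.4, 243.1]]
[[322.7, 197.4], [322.8, 193.7], [322.9, 190.4]]
```

Run:
```python
from h import *; from cell import *
r=read_camera("scene"); np.savez("scene2.npz",**r)
f=lambda k:cv2.resize(load("scene",k)["pixels"][110:200,240:350],(800,600) if 0 else (400,327),interpolation=cv2.INTER_CUBIC)
cv2.imwrite("pics/p2.png",np.hstack([f(1),f(2)])[:,:,::-1]); s=get_state();print(s["ee_pos"],s["wrist_force"],s["ft_torque"],s["joint_efforts"])
```

```text
[0.5523601  0.03937301 0.09148597] [ 0.6079573  -0.53967899  1.11212699] [-0.0557174   0.01960914  0.06329797] [ 1.96501706e-02 -5.92179608e+01  3.11787021e+01 -1.49708457e-02
  1.25728740e-02  1.92754015e-05]
```

View pics/p2.png

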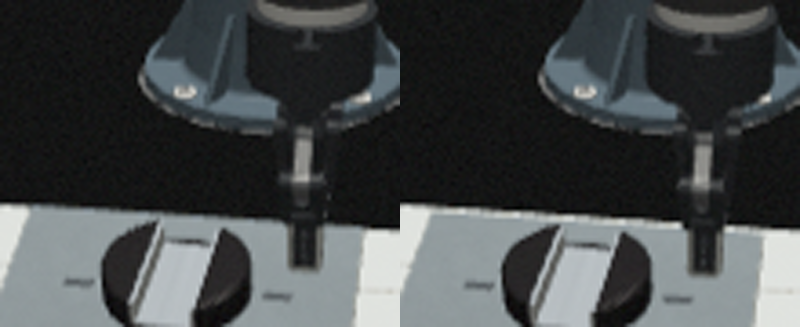

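Run:
```python
from h import *
s=load("scene")
print(proj(s,[(.1302,.5082,z) for z in (.191,.204,.21,.223)]).round(1).tolist())
s=load("scene",2)
print(proj(s,[(.5524,.0394,z) for z in (.0725,.0855,.0915,.1045,.115)]).round(1).tolist())
# tip x on plane assumption
print(onz(s,[(323.9,185)],.0725),onz(s,[(323.9,185)],.09),onz(s,[(323.9,185)],.1025))
```

```text
[[483.4, 94.5], [484.3, 90.4], [484.7, 88.5], [485.5, 84.2]]
[[322.7, 198.8], [322.8, 194.1], [322.8, 191.9], [323.0, 187.0], [323.1, 183.1]]
[[0.48993412 0.04077533 0.0725    ]] [[0.51909821 0.04107702 0.09      ]] [[0.53992971 0.04129252 0.1025    ]]
```

Run:
```python
from h import *
s=load("scene");t=load("top")
a=np.linspace(0,6.28,9)[:-1]
for r,z in((0,0),(.1,0)): print(r,proj(s,np.c_[r*np.cos(a),r*np.sin(a),0*a+z]).round(0).tolist()[:8:2])
print(proj(t,[(0,0,0),(.1,0,0)]).round(0).tolist())
print("analyser in scene",proj(s,[a2w(x,y,z) for x,y,z in((.14,.15,.085),(.14,-.15,.085),(.14,.15,0),(.14,-.15,0),(-.14,.15,.085),(-.14,-.15,.085))]).round(0).tolist())
f=cv2.resize(s["pixels"][30:100,440:560],(480,280),interpolation=cv2.INTER_CUBIC);g=cv2.resize(s["pixels"][145:275,200:370],(480,367),interpolation=cv2.INTER_CUBIC)
g=g[:320]
cv2.imwrite("pics/p3.png",np.vstack([f,g])[:,:,::-1])
```

```text
0 [[315.0, 130.0], [315.0, 130.0], [315.0, 130.0], [315.0, 130.0]]
0.1 [[314.0, 142.0], [344.0, 130.0], [316.0, 118.0], [286.0, 129.0]]
[[332.0, 439.0], [331.0, 398.0]]
analyser in scene [[351.0, 241.0], [205.0, 230.0], [348.0, 273.0], [209.0, 261.0], [356.0, 173.0], [239.0, 165.0]]
```

View pics/p3.png

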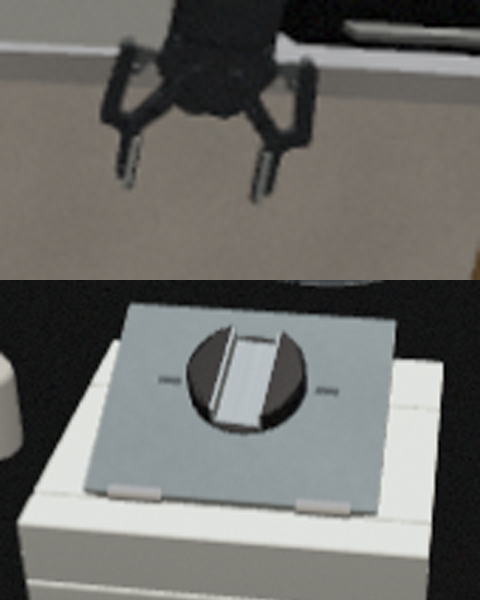

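Measured against the camera, the fingertips sit about 30 mm higher than the reported TCP implies. The panel is still about 0.07 rad open, so I'll keep pressing until the force rises.

```bash
python3 -m crank '0 .04 0 0 0 0 1; 0 .02 0 0 0 0 1'; python3 -m crank '0 .03 0 0 0 0 1; 0 .02 0 0 0 0 1'
```

```text
time_s: 4.33
ee_pos: [0.5526, 0.0394, 0.0857]
ee_rot: [-0.488, 0.487, -0.512, 0.512]
wrist_force: [-2.5, 0.5, 3.3]
opening: -0.0
time_s: 4.5
ee_pos: [0.5521, 0.0395, 0.0804]
ee_rot: [-0.488, 0.488, -0.512, 0.512]
wrist_force: [-2.8, 1.0, 4.0]
opening: -0.0001
```

```bash
python3 -m crank '0 .03 0 0 0 0 1; 0 .02 0 0 0 0 1'; python3 -m crank '0 .03 0 0 0 0 1'
```

```text
time_s: 4.67
ee_pos: [0.5517, 0.0395, 0.0747]
ee_rot: [0.488, -0.488, 0.512, -0.512]
wrist_force: [-2.2, 0.8, 2.5]
opening: -0.0003
time_s: 4.75
ee_pos: [0.5517, 0.0395, 0.0717]
ee_rot: [-0.488, 0.488, -0.512, 0.512]
wrist_force: [-7.8, -0.1, 48.2]
opening: 0.0002
```

```bash
python3 -m crank '0 -.03 0 0 0 0 1; 0 0 0 0 0 0 1'
python3 - <<'E'
from h import *; from cell import *
r=read_camera("scene"); np.savez("scene3.npz",**r)
cv2.imwrite("pics/p4.png",cv2.resize(load("scene",3)["pixels"][110:260,200:370],(680,600),interpolation=cv2.INTER_CUBIC)[:,:,::-1])
print(proj(r,[a2w(-.08,sy*.11,.093) for sy in(1,-1)]).round(1).tolist(),proj(r,[a2w(.1,sy*.11,.093) for sy in(1,-1)]).round(1).tolist())
E
```

```text
time_s: 4.92
ee_pos: [0.5523, 0.0395, 0.0745]
ee_rot: [-0.488, 0.487, -0.512, 0.512]
wrist_force: [0.6, 0.2, -0.4]
opening: 0.0001
[[338.6, 180.9], [248.5, 174.7]] [[332.5, 224.8], [228.4, 216.8]]
```

View pics/p4.png

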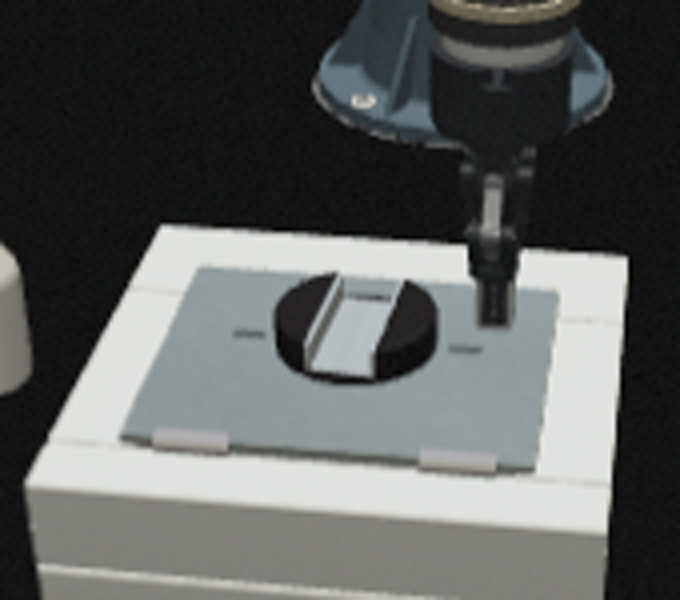

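Panel is flat: its free corners are at (249,177) and (339.5,183), where the model says (248.5,175) and (339,181), a steady offset of about 2 px. The fingertip's near bottom edge is at (324,192). I'll raise, step aside and turn the wrist half round, because of the joint 6 range.

```bash
python3 -m crank '0 -.2 0 0 0 0 1; 0 -.3 0 0 0 0 1; -.3 -.3 0 0 0 0 1; -.3 0 0 0 0 0 1; -.3 0 0 0 0 0 1; -.3 0 0 0 0 0 1; 0 0 0 0 -.039 0 1; 0 0 0 0 -.039 0 1'
for i in 1 ; do python3 -m crank '0 0 0 0 -.039 0 1; 0 0 0 0 -.039 0 1; 0 0 0 0 -.039 0 1; 0 0 0 0 -.039 0 1; 0 0 0 0 -.039 0 1; 0 0 0 0 -.039 0 1; 0 0 0 0 -.039 0 1; 0 0 0 0 -.039 0 1'; python3 -m crank '0 0 0 0 -.039 0 1; 0 0 0 0 -.039 0 1; 0 0 0 0 -.039 0 1; 0 0 0 0 -.039 0 1; 0 0 0 0 -.039 0 1; 0 0 0 0 -.039 0 1; 0 0 0 0 -.039 0 1; 0 0 0 0 -.039 0 1';  python3 -m crank '0 0 0 0 -.039 0 1; 0 0 0 0 -.039 0 1; 0 0 0 0 -.039 0 1; 0 0 0 0 -.039 0 1; 0 0 0 0 -.039 0 1; 0 0 0 0 -.039 0 1; 0 0 0 0 -.039 0 1; 0 0 0 0 0 0 1'; done
python3 - <<'E'
from h import *; from cell import *
st=get_state();print(st["qpos"],plan(st,a2w(-.035,0,.2),YAW+np.pi)); 
for n in("scene","top"):
    r=read_camera(n); np.savez(f"{n}4.npz",**r)
a=load("scene",4)["pixels"][60:260,200:400];b=load("top",4)["pixels"][150:280,270:410]
cv2.imwrite("pics/p5.png",np.hstack([cv2.resize(a,(400,400),interpolation=2),cv2.resize(b,(400,371),interpolation=2) if 0 else cv2.copyMakeBorder(cv2.resize(b,(400,371),interpolation=2),0,29,0,0,0)])[:,:,::-1])
E
```

```text
time_s: 5.63
ee_pos: [0.5599, 0.1637, 0.1541]
ee_rot: [0.546, -0.545, 0.449, -0.45]
wrist_force: [-0.5, 0.1, -0.2]
opening: 0.0001
time_s: 6.3
ee_pos: [0.561, 0.166, 0.1492]
ee_rot: [-0.694, 0.695, -0.133, 0.133]
wrist_force: [0.1, 0.6, -0.2]
opening: 0.0002
time_s: 6.97
ee_pos: [0.5622, 0.1659, 0.1443]
ee_rot: [-0.673, 0.674, 0.215, -0.217]
wrist_force: [-0.2, 0.6, 0.7]
opening: -0.0003
time_s: 7.63
ee_pos: [0.5634, 0.1657, 0.1394]
ee_rot: [0.517, -0.517, -0.481, 0.484]
wrist_force: [-0.1, 0.4, 0.2]
opening: -0.0001
[ 0.28718821  0.37837117  0.00521505  1.20246109 -0.00209106 -1.21437983] (array([-2.043, -0.789,  0.1  ]), array([-0.0012,  0.0013, -0.0012]), array([[ 0.069, -0.004, -0.998],
       [ 0.998, -0.003,  0.069],
       [-0.004, -1.   ,  0.004]]))
```

View pics/p5.png

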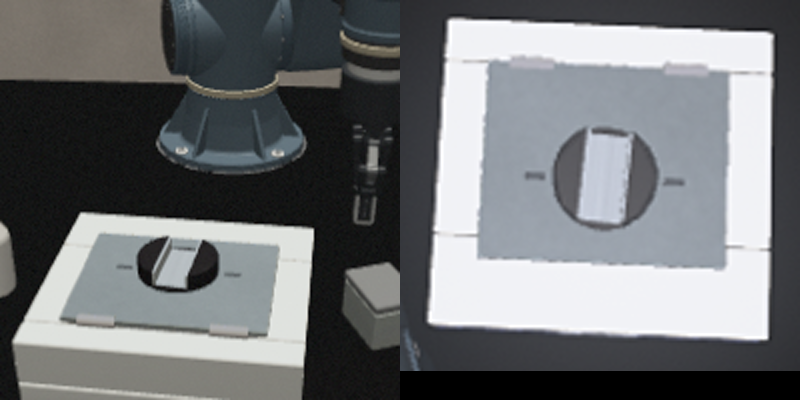

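```bash
cat > cam.py <<'E'
from h import *
def cam(k):
    t=load("top",k); hsv=cv2.cvtColor(t["pixels"],cv2.COLOR_RGB2HSV)
    uv0=proj(t,[a2w(-.005,0,.115)])[0]
    yy,xx=np.mgrid[:400,:640]; near=np.hypot(xx-uv0[0],yy-uv0[1])<19
    d=((hsv[...,2]<100)&near).astype(np.uint8); (cx,cy),rad=cv2.minEnclosingCircle(np.argwhere(d)[:,::-1].astype(np.float32))
    s=((hsv[...,2]>175)&near&(np.hypot(xx-cx,yy-cy)<17)).astype(np.uint8)
    P=onz(t,np.argwhere(s)[:,::-1],.097)[:,:2].astype(np.float32); (c,sz,a)=cv2.minAreaRect(P)
    vx,vy,_,_=cv2.fitLine(P,cv2.DIST_L2,0,.01,.01).ravel()
    ang=np.arctan2(vy,vx); 
    print("disc px",(cx,cy),rad,"world top",onz(t,[(cx,cy)],.11),"pred",a2w(-.005,0,.11))
    print("slot c",c,sz,a,"line deg",np.degrees(ang)%180,"cam deg",(np.degrees(YAW-ang))%180)
cam_=cam
E
python3 - <<'E'
from cam import *
cam(4)
# tip in scene 4: bottom at crop2x (366,223)
s=load("scene",4); print(proj(s,[(.5634,.1657,z) for z in(.12,.14,.16,.17,.18)]).round(1).tolist(), (200+366/2,60+223/2))
E
```

```text
disc px (341.1761474609375, 211.60321044921875) 18.225736618041992 world top [[ 0.5697047  -0.03872216  0.11      ]] pred [ 0.56951343 -0.03933381  0.11      ]
slot c (0.5710702538490295, -0.039590269327163696) (0.03952270746231079, 0.07800183445215225) 81.94145965576172 line deg 171.62152 cam deg 4.178478649186044
[[379.2, 185.5], [379.9, 177.8], [380.7, 169.9], [381.1, 165.9], [381.6, 161.8]] (383.0, 171.5)
```

```bash
python3 - <<'E'
from h import *; from cell import *
print(plan(get_state(),[.613,-.0455,.146],np.radians(171.6)))
E
python3 -m crank '0 -.2 0 0 .024 0 1; -.2 -.2 -.1 0 0 0 1; -.35 0 -.1 0 0 0 1; -.35 0 -.1 0 0 0 1; -.35 0 -.1 0 0 0 1; -.35 0 -.1 0 0 0 1; -.35 0 0 0 0 0 1; 0 0 0 0 0 0 1'
python3 - <<'E'
from h import *; from cell import *
print(plan(get_state(),[.613,-.0455,.101],np.radians(171.6)))
E
```

```text
(array([-2.067, -0.251, -0.661]), array([-0.0012,  0.0216, -0.0012]), array([[ 0.079, -0.004, -0.997],
       [ 0.997, -0.003,  0.079],
       [-0.004, -1.   ,  0.004]]))
time_s: 8.4
ee_pos: [0.5811, -0.0405, 0.18]
ee_rot: [-0.544, 0.545, 0.449, -0.453]
wrist_force: [0.8, 0.6, 0.2]
opening: -0.0003
(array([ 0.014,  0.599, -0.324]), array([-0.0008, -0.0133, -0.0016]), array([[ 0.187, -0.003, -0.982],
       [ 0.982, -0.005,  0.187],
       [-0.005, -1.   ,  0.002]]))
```

```bash
python3 -m crank '0 .15 -.16 0 -.013 0 1; 0 .2 -.16 0 0 0 1; 0 .17 0 0 0 0 1; 0 0 0 0 0 0 1'
python3 - <<'E'
from h import *; from cell import *
print(plan(get_state(),[.613,-.0455,.101],np.radians(171.6)))
r=read_camera("scene"); np.savez("scene5.npz",**r)
cv2.imwrite("pics/p6.png",cv2.resize(r["pixels"][120:220,220:340],(720,600),interpolation=cv2.INTER_CUBIC)[:,:,::-1])
E
```

```text
time_s: 8.73
ee_pos: [0.6145, -0.0506, 0.1277]
ee_rot: [-0.539, 0.542, 0.455, -0.457]
wrist_force: [0.0, 1.2, -0.3]
opening: 0.0001
(array([0.048, 0.077, 0.024]), array([ 0.0006, -0.0072, -0.0015]), array([[ 0.168,  0.001, -0.986],
       [ 0.986, -0.005,  0.168],
       [-0.005, -1.   , -0.002]]))
```

View pics/p6.png

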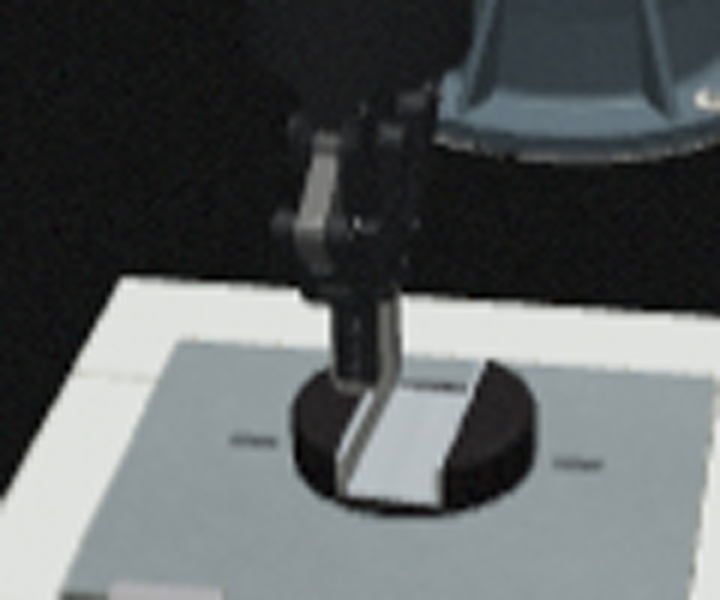

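Run:
```python
from h import *
s=load("scene",5)
for z in (.140,.148,.156): print(z,onz(s,[(278.4,182.7)],z))
```

```text
0.14 [[ 0.59873132 -0.0567313   0.14      ]]
0.148 [[ 0.61212211 -0.05502668  0.148     ]]
0.156 [[ 0.6255129  -0.05332206  0.156     ]]
```

```bash
python3 -m crank '.11 0 .02 0 -.005 0 1; 0 .1 0 0 0 0 1; 0 .1 0 0 0 0 1; 0 .08 0 0 0 0 1; 0 .04 0 0 0 0 1'; python3 -m crank '0 .06 0 0 0 0 1; 0 .04 0 0 0 0 1; 0 0 0 0 0 0 1'
```

```text
time_s: 9.2
ee_pos: [0.6165, -0.0366, 0.0989]
ee_rot: [-0.534, 0.54, 0.461, -0.459]
wrist_force: [-0.0, 0.0, -0.2]
opening: -0.0003
time_s: 9.45
ee_pos: [0.6175, -0.0364, 0.0874]
ee_rot: [-0.533, 0.541, 0.461, -0.458]
wrist_force: [4.9, 0.9, -3.0]
opening: 0.0001
```

Run:
```python
from h import *; from cell import *
st=get_state();print(st["ee_pos"],st["wrist_force"],st["ft_torque"])
r=read_camera("scene"); np.savez("scene6.npz",**r)
cv2.imwrite("pics/p7.png",cv2.resize(r["pixels"][120:220,220:340],(720,600),interpolation=cv2.INTER_CUBIC)[:,:,::-1])
```

```text
[ 0.61754608 -0.03635448  0.08742199] [ 4.93110031  0.88530802 -3.01258331] [ 0.05167258 -0.95932004 -0.10356963]
```

View pics/p7.png

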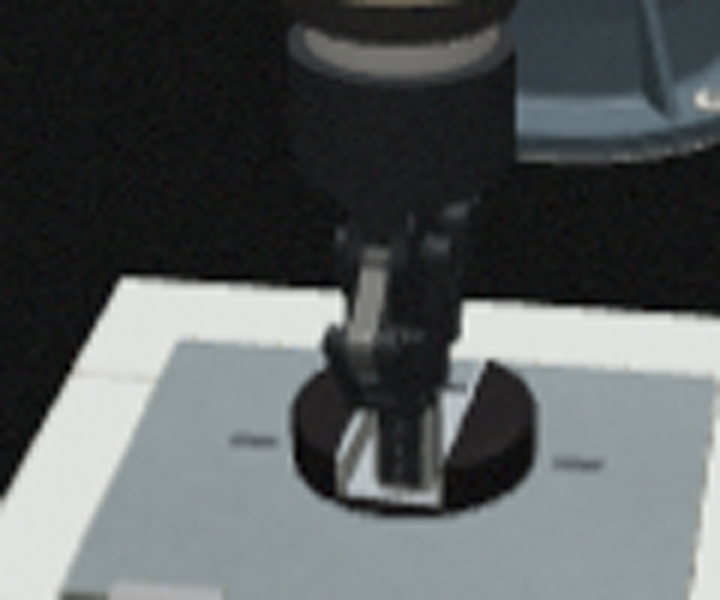

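The tip is in the slot, about 5 mm above its floor. I'll start turning.

```bash
cat > t.py <<'E'
import sys
from h import *; from cell import *
st=get_state(); e=st["ee_pos"]; tip=e[:2]+[-.0145,-.002]; d=tip-[.5695,-.039]
w,x,y,z=st["ee_rot"]; zt=Ro.from_quat([x,y,z,w]).as_matrix()[:,2]
print("z",e[2].round(4),"r",np.hypot(*d).round(4),"tip cw deg",(-np.degrees(np.arctan2(d[1],d[0]))-4.2).round(1),"tool cw deg",((175.8-np.degrees(np.arctan2(zt[1],zt[0])))%360).round(1),"F",st["wrist_force"].round(1),"q6",st["qpos"][5].round(2))
for cw in map(float,sys.argv[1:]):
    a=np.radians(-4.2-cw); T=np.array([.5695+.03*np.cos(a)+.0145,-.039+.03*np.sin(a)+.002,.084-.019])
    s,r,_=plan(st,T,a+np.pi); print(cw,s,r)
E
python3 -m crank '-.04 .03 .02 0 .01 0 1; -.04 0 .01 0 .01 0 1; -.03 -.003 0 0 .01 0 1'; python3 t.py 10 20 30
```

```text
time_s: 9.75
ee_pos: [0.6133, -0.0467, 0.0847]
ee_rot: [-0.555, 0.563, 0.435, -0.431]
wrist_force: [-0.3, 0.1, -0.2]
opening: -0.0
z 0.0847 r 0.0308 tip cw deg 14.1 tool cw deg 10.2 F [-0.3  0.1 -0.2] q6 -1.39
10.0 [0.022 0.007 0.008] [ 0.0039 -0.0013 -0.0006]
20.0 [-0.03   0.007  0.012] [ 0.0039  0.0542 -0.0003]
30.0 [-0.08   0.007  0.025] [4.000e-03 1.098e-01 1.000e-04]
```

```bash
python3 -m crank '-.034 -.003 .003 0 .036 0 1; -.034 -.003 .003 0 .036 0 1; -.034 -.003 .003 0 .036 0 1'; python3 t.py 30 40 50
```

```text
time_s: 10.0
ee_pos: [0.6093, -0.0562, 0.0859]
ee_rot: [-0.623, 0.629, 0.332, -0.325]
wrist_force: [4.3, 3.1, -2.2]
opening: 0.0
z 0.0859 r 0.0317 tip cw deg 33.0 tool cw deg 30.5 F [ 4.3  3.1 -2.2] q6 -1.06
30.0 [0.017 0.019 0.017] [ 0.004  -0.0026  0.0014]
40.0 [-0.035  0.019  0.021] [0.0038 0.053  0.0017]
50.0 [-0.086  0.018  0.035] [0.0037 0.1085 0.0021]
```

```bash
python3 -m crank '-.034 .004 .008 .001 .036 0 1; -.034 .004 .008 .001 .036 0 1; -.034 .002 .008 .001 .036 0 1'; python3 t.py 50 60 70
```

```text
time_s: 10.25
ee_pos: [0.6043, -0.063, 0.0865]
ee_rot: [-0.675, 0.675, 0.216, -0.206]
wrist_force: [4.9, 0.6, -1.1]
opening: 0.0004
z 0.0865 r 0.033 tip cw deg 47.9 tool cw deg 51.1 F [ 4.9  0.6 -1.1] q6 -0.71
50.0 [-0.013  0.025  0.03 ] [ 0.0015 -0.0059  0.0043]
60.0 [-0.065  0.024  0.033] [0.0011 0.0497 0.0044]
70.0 [-0.116  0.023  0.046] [0.0007 0.1053 0.0045]
```

```bash
python3 -m crank '-.034 .004 .005 .001 .036 0 1; -.034 .002 .005 .001 .036 0 1; -.034 .002 .005 .001 .036 0 1'; python3 t.py 70 80 90
```

```text
time_s: 10.5
ee_pos: [0.5989, -0.0684, 0.0875]
ee_rot: [0.705, -0.699, -0.094, 0.08]
wrist_force: [5.4, -2.5, -2.1]
opening: -0.0
z 0.0875 r 0.0347 tip cw deg 60.4 tool cw deg 71.7 F [ 5.4 -2.5 -2.1] q6 -0.37
70.0 [-0.06   0.034  0.041] [-0.0019 -0.0094  0.0067]
80.0 [-0.112  0.032  0.044] [-0.0025  0.0462  0.0065]
90.0 [-0.163  0.031  0.056] [-0.003   0.1017  0.0063]
```

```bash
python3 -m crank '-.05 .02 .02 0 0 0 1; -.05 .02 .02 0 0 0 1; -.05 .01 .01 0 .02 0 1'; python3 t.py 80 90 95
```

```text
time_s: 10.75
ee_pos: [0.5873, -0.0684, 0.0845]
ee_rot: [0.707, -0.701, -0.072, 0.051]
wrist_force: [4.6, 0.5, 1.3]
opening: -0.0
z 0.0845 r 0.0316 tip cw deg 79.8 tool cw deg 75.8 F [4.6 0.5 1.3] q6 -0.3
80.0 [0.    0.005 0.016] [-0.0021  0.0232  0.0094]
90.0 [-0.052  0.003  0.024] [-0.003   0.0787  0.0092]
95.0 [-0.077  0.003  0.032] [-0.0034  0.1065  0.0091]
```

```bash
python3 -m crank '-.035 -.002 .005 0 .036 0 1; -.035 0 .005 0 .036 0 1';python3 t.py 95; python3 -m crank '-.035 -.002 .005 0 .01 .003 1;-.03 0 0 0 .01 .003 1'; python3 t.py 90 95 100
```

```text
time_s: 10.92
ee_pos: [0.5811, -0.0688, 0.0852]
ee_rot: [0.711, -0.703, 0.01, -0.032]
wrist_force: [5.0, -1.6, 0.4]
opening: 0.0002
z 0.0852 r 0.0319 tip cw deg 91.0 tool cw deg 89.2 F [ 5.  -1.6  0.4] q6 -0.07
95.0 [-0.021  0.012  0.021] [-0.0042  0.0324  0.0098]
time_s: 11.08
ee_pos: [0.575, -0.0683, 0.0859]
ee_rot: [0.71, -0.701, 0.04, -0.051]
wrist_force: [4.9, 0.1, -3.8]
opening: 0.0002
z 0.0859 r 0.0325 tip cw deg 101.9 tool cw deg 93.2 F [ 4.9  0.1 -3.8] q6 0.0
90.0 [0.066 0.02  0.022] [-0.004  -0.0179  0.0047]
95.0 [0.04  0.02  0.022] [-0.0042  0.0099  0.0045]
100.0 [0.013 0.019 0.024] [-0.0044  0.0376  0.0043]
```

```bash
python3 -m crank '-.03 .015 0 0 0 0 1;-.03 .01 0 0 0 0 1'; python3 t.py; python3 -m crank '-.03 0 0 0 0 0 1'; python3 t.py
```

```text
time_s: 11.25
ee_pos: [0.5711, -0.0675, 0.0845]
ee_rot: [0.71, -0.701, 0.039, -0.053]
wrist_force: [5.7, 1.0, 3.6]
opening: 0.0003
z 0.0845 r 0.0331 tip cw deg 108.7 tool cw deg 93.3 F [5.7 1.  3.6] q6 0.01
time_s: 11.33
ee_pos: [0.5692, -0.0669, 0.085]
ee_rot: [0.71, -0.701, 0.038, -0.054]
wrist_force: [5.6, 2.3, -1.5]
opening: -0.0002
z 0.085 r 0.0333 tip cw deg 112.1 tool cw deg 93.2 F [ 5.6  2.3 -1.5] q6 0.0
```

```bash
python3 -m crank '-.03 0 0 0 0 0 1;-.03 0 0 0 0 0 1'; python3 t.py; python3 -m crank '-.03 0 0 0 0 0 1; -.03 0 0 0 0 0 1'; python3 t.py
python3 - <<'E'
from h import *; from cell import *
for n in("scene","top"):
    r=read_camera(n); np.savez(f"{n}7.npz",**r)
a=load("scene",7)["pixels"][120:220,220:340];b=load("top",7)["pixels"][165:265,280:400]
cv2.imwrite("pics/p8.png",np.hstack([cv2.resize(a,(480,400),interpolation=2),cv2.resize(b,(320,267),interpolation=2) if 0 else cv2.resize(b,(320,400),interpolation=2)])[:,:,::-1])
E
```

```text
time_s: 11.5
ee_pos: [0.5653, -0.0651, 0.0853]
ee_rot: [0.711, -0.7, 0.035, -0.055]
wrist_force: [7.2, 2.9, -3.9]
opening: -0.0001
z 0.0853 r 0.0338 tip cw deg 119.5 tool cw deg 93.1 F [ 7.2  2.9 -3.9] q6 0.0
time_s: 11.67
ee_pos: [0.5641, -0.0641, 0.0859]
ee_rot: [0.712, -0.7, 0.031, -0.057]
wrist_force: [18.4, -2.5, -13.3]
opening: -0.0002
z 0.0859 r 0.0336 tip cw deg 122.0 tool cw deg 93.0 F [ 18.4  -2.5 -13.3] q6 0.0
```

View pics/p8.png

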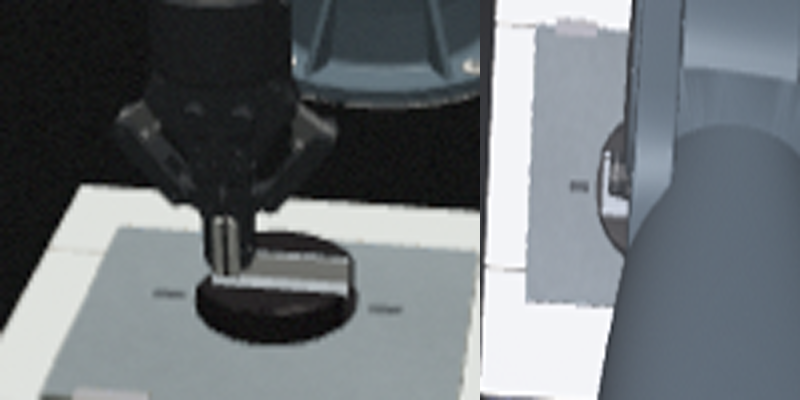

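The force jumped from 6 to 18 N and the slot lines up with the marks, so it is at its stop. I'll ease off the wall, then lift clear.

```bash
python3 -m crank '.04 0 0 0 0 0 1; .02 0 0 0 0 0 1'; python3 t.py
```

```text
time_s: 11.93
ee_pos: [0.57, -0.065, 0.0862]
ee_rot: [0.712, -0.7, 0.031, -0.057]
wrist_force: [0.2, 0.3, -1.1]
opening: 0.0002
z 0.0862 r 0.0313 tip cw deg 112.4 tool cw deg 92.9 F [ 0.2  0.3 -1.1] q6 0.0
```

```bash
python3 -m crank '0 -.1 0 0 0 0 1; 0 -.2 0 0 0 0 1; 0 -.35 0 0 0 0 1; 0 -.35 0 0 0 0 1; 0 -.05 .3 0 0 0 1; 0 0 .38 0 0 0 1; 0 0 .38 0 0 0 1; 0 0 .38 0 0 0 1';python3 -m crank '0 0 .38 0 0 0 1; 0 0 .38 0 0 0 1; 0 0 0 0 0 0 1; 0 0 0 0 0 0 1'
python3 - <<'E'
from h import *; from cell import *
for n in("scene","top"):
    r=read_camera(n); np.savez(f"{n}8.npz",**r)
from cam import cam; cam(8); print(get_state()["wrist_force"])
a=load("scene",8)["pixels"][110:260,190:390];b=load("top",8)["pixels"][150:280,230:460]
cv2.imwrite("pics/p9.png",np.vstack([cv2.resize(a,(400,300),interpolation=2),cv2.resize(b,(400,226),interpolation=2)])[:,:,::-1])
E
```

```text
time_s: 12.6
ee_pos: [0.5768, 0.0735, 0.2023]
ee_rot: [0.711, -0.7, 0.038, -0.057]
wrist_force: [1.7, 0.8, -0.5]
opening: -0.0001
time_s: 12.93
ee_pos: [0.5843, 0.1584, 0.2067]
ee_rot: [0.711, -0.7, 0.036, -0.054]
wrist_force: [-0.0, -0.4, 0.7]
opening: -0.0003
disc px (341.2444152832031, 211.7267303466797) 18.24262237548828 world top [[ 0.56938825 -0.03888224  0.11      ]] pred [ 0.56951343 -0.03933381  0.11      ]
slot c (0.5734167695045471, -0.03911442309617996) (0.07658626139163971, 0.03934454917907715) 86.0522232055664 line deg 86.240524 cam deg 89.55947021848024
[ 0.11460734 -0.54311412  0.24601646]
```

View pics/p9.png

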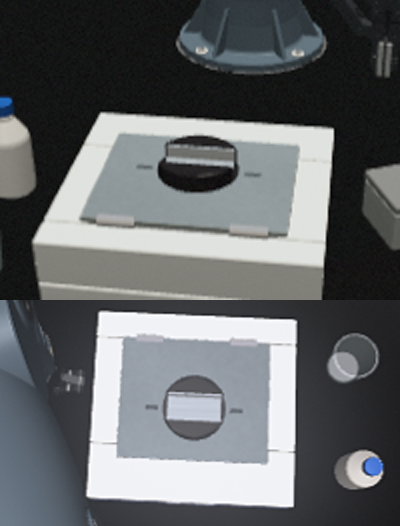

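```bash
python3 -c "
from cell import *
print(sign_off())"
```

```text
the job is handed in; nothing more can be done
None
```

The panel is shut and the quarter-turn fastener is locked. I handed the job in at about 13 s of the 43 s allowed.

- **Pressing:** I pushed down on the panel's +y side with shut fingertips. It closed under about 4 N, and the force rose to 48 N when it bottomed. Its free corners then matched the shut-panel model, apart from a steady offset of about 2 pixels in that camera.
- **Turning:** I set the fingertips in the slot and moved them clockwise round the axis at about 5 N. At the stop the force jumped to 18 N. I eased off the wall before lifting out.
- **Final check:** The top camera puts the fastener at 89.6°, in line with the marks. The panel is flat and the gripper is above and to one side of the analyser, with wrist force near 0 N. I did not touch the bottle, beaker or tip box.

**What disagreed:** The fingertips sat about 39 mm higher than the reported TCP and the stated 19 mm imply. They also appeared roughly 15 mm closer to the robot. I did not find the cause. I corrected the height by contact with the shut panel and the rest from the camera. My angle estimate based on that offset read up to 122° at the stop, so I relied on the force jump and the pictures instead.

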